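Swing the indicator over the gear and clamp it

TASK

With light pushes of a fingertip on the side of the indicator stand's arm, turn the arm until the indicator's plunger hangs over the middle of the toothed gear. Then push the small clamp lever on top of the column clockwise (seen from above) all the way round to its stop, so that the arm ends clamped over the gear. Only push: lift nothing, and leave the gear, the flange, the ring gauge and the loupe where they stand.

Things in the scene. Friction and masses are not known exactly. Their poses are not given: they have to be found in the camera images.
- stand: Indicator stand fixed to the plate: round grey foot 92 mm across and 26 mm high with an upright steel column 22 mm across; everything on it, the lever included, is under 118 mm high. Origin on the column's axis, at plate level; z up. The stand's front is its own -x side; three work places lie round its front, 140 mm from the axis.
- swing_arm (a joint): The arm's angle about the column, rad: 0 when it points to the stand's front (-x of the stand), growing counter-clockwise seen from above; range -1.5 to 2.0. It starts about 1.1 to 1.4, and the work places are at about 0.75, 0 and -0.75. Its friction takes about 0.15 N m (1.8 N at 85 mm) and it stays where it is left.
- bar_middle (a point): Point in the aluminium bar of the arm, 85 mm from the column's axis and 73 mm above the plate. The bar is 12 mm wide and 14 mm tall (66 to 80 mm above the plate); its sides are free to push from 25 to 118 mm from the axis. Outside that the hub (40 mm across, up to 86 mm high) and the indicator's case follow. This point's x axis lies along the arm, pointing back to the column.
- plunger_tip (a point): Lower tip of the dial indicator's plunger, 43 mm above the plate, at the arm's outer end, 140 mm from the column's axis. The indicator is a flat round case, 39 mm across, with a white dial facing up (65 to 82 mm above the plate), straight above this point.
- clamp_lever (a joint): Clamp lever's angle, rad: 0 open, growing clockwise seen from above to a stop at 1.3 (clamped). It starts open, at 0 to 0.2, and points to +80 degrees from the stand's +x axis at 0. Its friction takes about 0.1 N m (2 N at 50 mm) and it stays where it is left.
- lever_knob (a point): Centre of the black ball, 19 mm across, at the end of the clamp lever: 66 mm from the column's axis, 107.5 mm above the plate. A straight 10 mm steel rod (centre 101 to 107 mm up) joins it to a hub 28 mm across on top of the column (up to 110 mm high).
- gear: Steel spur gear with teeth, 51 mm across and 12 mm thick with a 24 mm hub to 20 mm, lying loose flat on one of the three work places, not always the same one. Origin at the centre of its underside.
- flange_part: Loose round steel flange with bolt holes, 70 mm across, 31 mm high, on another work place. Origin at the centre of its underside.
- ring_gauge: Loose plain steel ring gauge, 54 mm across, 18 mm high, on the remaining work place. Origin at the centre of its underside.
- loupe: Loose black loupe, 42 mm across, 39 mm high, standing beside the work. Origin at the centre of its underside.

How it is judged:
By the outcome, as a careful person would: the job done as asked, in the order asked, and still so for the second after the job is handed in, with the robot touching nothing.
It also fails if it takes over 51 s, if anything falls off the work surface, if the arm or the gripper's body presses on something with over 40 N, if the wrist force passes 120 N, or if a joint passes its speed limit or range.

ROBOT

A 6-joint arm with a two-finger parallel gripper is mounted at the origin on a cart in front of the work surface, level with it; the furniture and walls round the work are solid. World frame = base frame: x ahead of the robot, y to its left, z up, the work surface at z = 0. Lengths are in m, angles in rad, forces in N, time in s.
With the tool pointing down it reaches from about 0.3 to 0.875 m from the base axis. Payload 6.4 kg.
Tool frame: the origin (TCP) lies at the very end of the fingers, on their centre line; the grasp point (between the pads) lies 19 mm behind it; z points along the fingers, y is the direction in which the jaws open and shut (so a half turn about z gives the same grasp; the last joint's range is limited). The gripper opens to 88 mm and grips with 3 to 60 N. Pads are 18 mm wide; open, the fingers measure 123 mm over their backs; the gripper's body (75 mm by 187 mm) begins 45 mm behind the grasp point.
Start: joints at [1.131, 0.181, 1.607, -0, 1.354, -0.206], TCP at [0.133, 0.559, 0.239] pointing down, gripper open.
Joint ranges: [-2.99, 2.99], [-0.89, 2.07], [0.3, 2.58], [-1.14, 4.28], [0, 2.63], [-3.12, 3.12]. Speed limits (rad/s): [2.57, 2.57, 3.01, 3.14, 3.14, 3.14].

INTERFACE

Orientations are given as a unit quaternion [x, y, z, w].
In Python, from bench import ctrl gives the robot as it stands. The module is installed in compiled form; this text tells all that it offers.
- The arm moves only by the tool servo_tool, never from a script. Its argument "rows" is a list of rows, each a list of 3 entries, a list of its own where there are three numbers: the closure in counts, from 0 (fully open) to 255 (shut), then the shift along the world's x, y, z in cm, then the turn, a rotation vector about the world's x, y, z in degrees. In form: [[jaw, [tx, ty, tz], [wx, wy, wz]], ...]. A call has 1 to 8 rows; each row shifts and turns the commanded pose from where the row before left it; what a row does not reach is not made up. A row lasts 1/10 s, in which the tool goes at most 50 mm and 8.59 degrees, less where a joint would pass 70% of its speed; a pose out of reach is approached as far as the arm can. A call with a gripper value outside its range is refused whole. The fingers move at their own pace and stop on an object; "newtons" is the grip in N (left out, the last holds). Time passes only in rows, so rows that do not move let the fingers close. It gives the time, the measured TCP pose, the force and the opening at its end, in the units of the state.
- ctrl.get_obs(): the state, without advancing time (a new reading comes with each control period).
- ctrl.grab_frame(name): name is "scene" or "top" or "wrist"; returns a dict with "color" (480x640x3 uint8, red, green, blue), "camera_matrix" (3x3 intrinsics, pixels), "extrinsics" (4x4, takes a point from camera to world coordinates); the wrist camera has in their place "mount" (4x4, takes a point from camera to tool coordinates, whose origin is the TCP and whose axes are the flange's). Camera axes: x right, y down, z forward; pixel columns grow to the right and rows downward; lengths in m; the calibration is good to about 2 mm. A picture is of the moment at which its call begins: read the wrist's pose just before it. There is no depth.
- ctrl.close_job(): hands the job in, once; it reports no verdict.
The state is a dict: "time": time; "joints": joint angles; "joint_vel": joint speeds; "joint_efforts": joint torques, N m; "ee_pos": TCP position; "ee_rot": TCP orientation; "ft_force": force on the tool from outside, world axes, zero at the start; "wrist_torque": the same for the moment, N m; "gripper_width": opening from 0.0 (shut) to 1.0 (fully open).
Only numpy, scipy, OpenCV 4.12 (cv2) and the standard library are available. Lean on these libraries where they do the work, as an engineer would, in place of code of your own. Each camera call takes 0.05 s, during which the arm holds its last target. There are 200 camera calls.

## Working session

There is one attempt and no reset: what is moved stays moved. The work goes in short steps, Python scripts to look and compute and a tool call to move; the robot and the scene stay as the last step left them, time stands still between calls to the robot, and variables do not carry over. Pictures are saved under pics/ and viewed, about 8 in all and at most 12, crops included, and the job is handed in when it is done.

Besides the shell and the picture viewer there is one more tool, called after ">>>" by a JSON object that holds its "op" and its "data". servo_tool: Moves the arm, as the interface text tells. Its arguments: {"type":"object","properties":{"rows":{"type":"array","items":{"type":"array"}},"newtons":{"type":"number"}},"required":["rows"]}

```bash
mkdir -p pics; cat > h.py <<'E'
import numpy as np,cv2
from bench import ctrl
def grab(n,fn=None):
    o=ctrl.get_obs();f=ctrl.grab_frame(n)
    if fn: cv2.imwrite('pics/'+fn,f['color'][:,:,::-1])
    K=np.array(f['camera_matrix'])
    if n=='wrist':
        from scipy.spatial.transform import Rotation as R
        T=np.eye(4);T[:3,:3]=R.from_quat(o['ee_rot']).as_matrix();T[:3,3]=o['ee_pos'];E=T@np.array(f['mount'])
    else: E=np.array(f['extrinsics'])
    return f['color'],K,E
def ray(K,E,u,v,z):
    d=E[:3,:3]@np.linalg.solve(K,[u,v,1.]);c=E[:3,3];return c+d*(z-c[2])/d[2]
def proj(K,E,p):
    q=np.linalg.inv(E)@np.append(p,1);q=K@q[:3];return q[:2]/q[2]
E
python3 - <<'E'
from h import *
for n in('top','scene'):
    c,K,X=grab(n,n+'1.png');np.savez(n+'.npz',K=K,E=X,c=c);print(n,K[0,0],X.round(3).tolist())
print(ctrl.get_obs())
E
```

```text
top 502.84930828300594 [[-0.001, -0.999, 0.052, 0.44], [-1.0, 0.001, 0.001, 0.042], [-0.001, -0.052, -0.999, 1.08], [0.0, 0.0, 0.0, 1.0]]
scene 547.8859316576937 [[0.699, -0.471, 0.538, -0.004], [-0.715, -0.453, 0.533, -0.398], [-0.007, -0.757, -0.654, 0.652], [0.0, 0.0, 0.0, 1.0]]
{'time': 0.1, 'joints': array([ 1.13068504e+00,  1.81473957e-01,  1.60785633e+00, -1.84156391e-05,
        1.35379029e+00, -2.06328018e-01]), 'joint_vel': array([ 0.0010351 , -0.00124744, -0.00340995,  0.00032237, -0.00327762,
       -0.00060343]), 'joint_efforts': array([-1.38706064e-04, -4.34828961e+01, -3.42692506e+01,  7.02992245e-02,
        3.39712424e-02, -2.62590777e-05]), 'ee_pos': array([0.13300915, 0.55893404, 0.23792115]), 'ee_rot': array([ 1.16623611e-01,  9.93175891e-01, -7.27253930e-04, -2.34124368e-04]), 'ft_force': array([-0.65949231, -0.36627275, -0.08506162]), 'wrist_torque': array([-0.00202397, -0.01152637, -0.00275772]), 'gripper_width': 0.999834744167904}
```

View pics/top1.png

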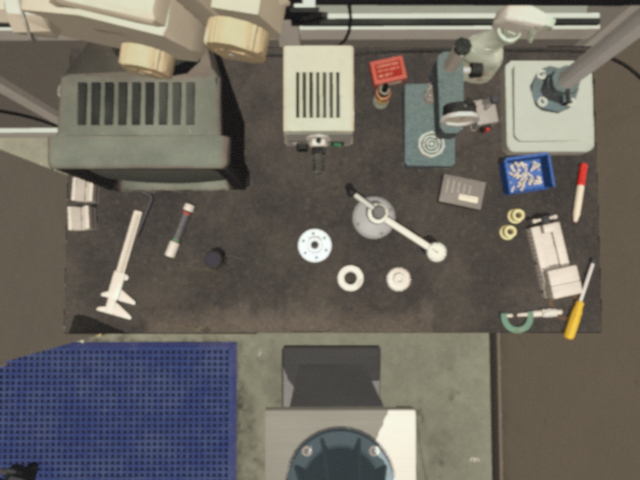

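View pics/scene1.png

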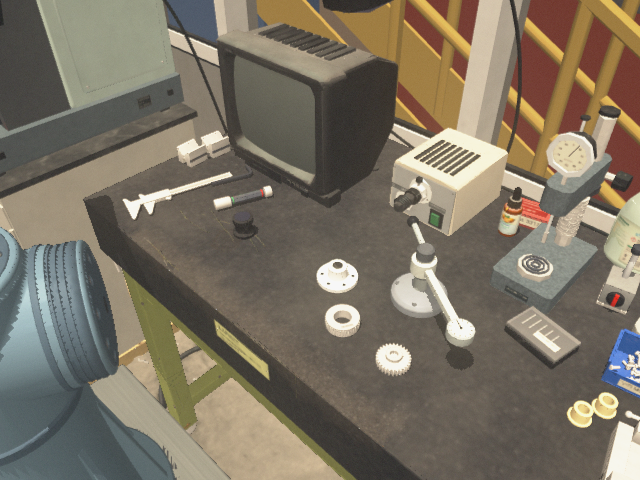

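The top view shows the flange at (315,245), the ring at (350,278), the gear at (398,279), the column at about (377,212), the dial at (437,252) and the lever knob at (351,189). The gear is at the +0.75 place, so the arm must turn clockwise to it.

```bash
python3 - <<'E'
from h import *
d=np.load('top.npz');K,X,c=d['K'],d['E'],d['c']
g=cv2.cvtColor(c,cv2.COLOR_RGB2GRAY)
n,l,s,ce=cv2.connectedComponentsWithStats((g>150).astype(np.uint8))
for i in range(1,n):
    u,v=ce[i]
    if s[i][4]>30 and 290<u<460 and 180<v<300: print(s[i],ce[i].round(1),ray(K,X,u,v,.012).round(4))
for nm,u,v,z in[('col',377,213,.108),('dial',437,252,.082),('knob',351,189,.1075),('gear',398.5,279,.012),('flange',315,245,.015),('ring',350,278,.018),('foot',374,218,.026)]:
    print(nm,ray(K,X,u,v,z).round(4))
d=np.load('scene.npz');K,X=d['K'],d['E']
for nm,u,v,z in[('col',426,250,.11),('dial',460,330,.082),('gear',393,359,.012),('knob',413,221,.1075),('boxtop?.1',450,225,.1),('boxbot',450,232,0)]:
    print(nm,ray(K,X,u,v,z).round(4))
im=cv2.resize(d['c'][90:290,360:640],None,fx=2.8,fy=2.8,interpolation=cv2.INTER_CUBIC)
t=np.load('top.npz')['c'][30:310,270:500]
t=cv2.resize(t,None,fx=2.14,fy=2.14,interpolation=cv2.INTER_CUBIC)
cv2.imwrite('pics/tcrop.png',t[:,:,::-1])
E
```

```text
[445 179   4  14  31] [446.8 186.3] [ 0.6218 -0.2314  0.012 ]
[451 180   4  13  33] [452.6 186.7] [ 0.6208 -0.2438  0.012 ]
[ 354  194   93   68 1676] [390.8 227.4] [ 0.5337 -0.1107  0.012 ]
[298 229  34  34 889] [314.4 245.2] [0.4958 0.0521 0.012 ]
[337 265  27  27 447] [350.1 277.8] [ 0.4266 -0.0236  0.012 ]
[387 268  24  23 446] [398.3 279. ] [ 0.4239 -0.1257  0.012 ]
col [ 0.5532 -0.0705  0.108 ]
dial [ 0.4783 -0.1921  0.082 ]
knob [ 0.6003 -0.0202  0.1075]
gear [ 0.4239 -0.1262  0.012 ]
flange [0.4961 0.0507 0.015 ]
ring [ 0.4262 -0.023   0.018 ]
foot [ 0.5523 -0.0736  0.026 ]
col [ 0.5509 -0.0755  0.11  ]
dial [ 0.4764 -0.1898  0.082 ]
gear [ 0.4218 -0.1253  0.012 ]
knob [ 0.5972 -0.0168  0.1075]
boxtop?.1 [ 0.6384 -0.061   0.1   ]
boxbot [ 0.7371 -0.012   0.    ]
```

View pics/tcrop.png

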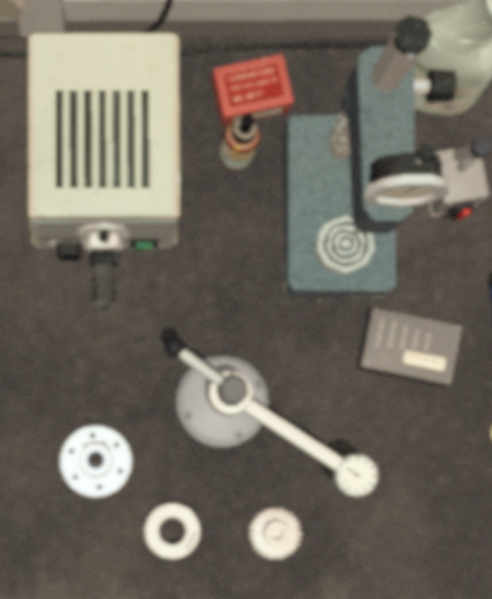

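>>> {"op": "servo_tool", "data": {"rows": [[255, [2.2, -4, 0.4], [0, 0, 0]], [255, [2.2, -4, 0.4], [0, 0, 0]], [255, [2.2, -4, 0.4], [0, 0, 0]], [255, [2.2, -4, 0.4], [0, 0, 0]], [255, [2.2, -4, 0.4], [0, 0, 0]], [255, [2.2, -4, 0.4], [0, 0, 0]], [255, [2.2, -4, 0.4], [0, 0, 0]], [255, [2.2, -4, 0.4], [0, 0, 0]]]}}

```text
time: 0.9
ee_pos: [0.3094, 0.2377, 0.2707]
ee_rot: [0.116, 0.993, 0.0, 0.0]
ft_force: [0.8, 0.8, -0.3]
gripper_width: 0.301
```

>>> {"op": "servo_tool", "data": {"rows": [[255, [2.2, -4, 0.4], [0, 0, -3]], [255, [2.2, -4, 0.4], [0, 0, -3]], [255, [2.2, -4, 0.4], [0, 0, -3]], [255, [2.2, -4, 0.4], [0, 0, -3]], [255, [2.2, -4, 0.4], [0, 0, -3]], [255, [2.2, -4, 0.4], [0, 0, -3]], [255, [1, -2, 0.4], [0, 0, 0]], [255, [0, 0, 0], [0, 0, 0]]]}}

```text
time: 1.7
ee_pos: [0.4521, -0.0232, 0.2987]
ee_rot: [0.272, 0.962, -0.0, -0.0]
ft_force: [0.3, 0.8, -1.0]
gripper_width: 0.002
```

```bash
python3 - <<'E'
from h import *
for i in range(3): o=ctrl.get_obs()
print(o['time'],o['ee_pos'],o['joints'],o['gripper_width'])
c,K,X=grab('wrist','w1.png');np.savez('w1.npz',K=K,E=X,c=c);print(K,X.round(3))
for p in([.552,-.0725,.11],[.424,-.126,.02],[.478,-.191,.082],[.599,-.019,.1075]):print(proj(K,X,p))
E
```

```text
1.7 [ 0.45206609 -0.02317523  0.29865539] [-3.14135043e-01 -1.51810222e-01  1.82259411e+00 -5.01545104e-04
  1.47088190e+00 -1.33295546e+00] 0.002435897303249898
[[392.30847655   0.         322.67197243]
 [  0.         392.30847655 234.99298317]
 [  0.           0.           1.        ]] [[ 0.525  0.823  0.217  0.397]
 [ 0.851 -0.507 -0.134  0.011]
 [-0.001  0.255 -0.967  0.443]
 [ 0.     0.     0.     1.   ]]
[333.4178249  325.98525054]
[229.85400991 220.51127012]
[193.62943779 311.85557622]
[407.18197853 336.15829521]
```

View pics/w1.png

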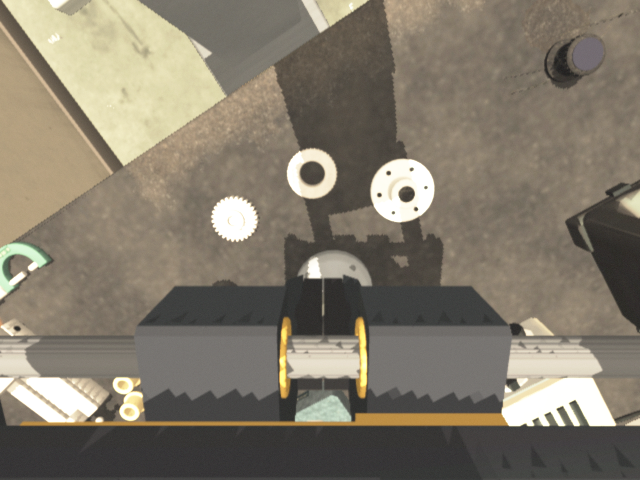

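The wrist view shows the gear at (235,219), the ring at (312,173) and the flange hub at about (403,190). The gripper hides the column. I'll cross-check the places from this view.

```bash
python3 - <<'E'
from h import *
d=np.load('w1.npz');K,X,c=d['K'],d['E'],d['c']
P=[ray(K,X,u,v,z)[:2] for u,v,z in((234.5,219,.012),(312,173.5,.018),(402.5,189,.012))]
print(P)
# column axis = point 140 mm from the three places (least squares)
from scipy.optimize import least_squares
r=least_squares(lambda q:[np.hypot(*(p-q))-.14 for p in P],[.55,-.07]);C=r.x;print('col',C,r.fun)
for p in P:print(np.degrees(np.arctan2(*(p-C)[::-1]))%360)
E
```

```text
[array([ 0.4258236 , -0.12314168]), array([ 0.42803784, -0.02146909]), array([0.49523006, 0.05403453])]
col [ 0.55716852 -0.07241503] [ 0.00080015 -0.00118277  0.00080435]
201.11703255564524
158.4692704297383
116.09688188218026
```

>>> {"op": "servo_tool", "data": {"rows": [[255, [2.2, -3.5, -0.5], [0, 0, 0]], [255, [2.2, -3.5, -0.5], [0, 0, 0]], [255, [2.2, -3.5, -0.5], [0, 0, 0]], [255, [2.1, -3.5, -1], [0, 0, 0]], [255, [0, 0, -4], [0, 0, 0]], [255, [0, 0, -4], [0, 0, 0]], [255, [0, 0, -4], [0, 0, 0]], [255, [0, 0, 0], [0, 0, 0]]]}}

```text
time: 2.55
ee_pos: [0.534, -0.1567, 0.1477]
ee_rot: [0.27, 0.963, 0.002, -0.006]
ft_force: [-0.0, 0.6, -0.6]
gripper_width: 0.007
```

>>> {"op": "servo_tool", "data": {"rows": [[255, [0.8, -0.5, 0], [0, 0, 0]], [255, [0, 0, -4], [0, 0, 0]], [255, [0, 0, -4], [0, 0, 0]], [255, [0, 0, 0], [0, 0, 0]], [255, [0, 0, 0], [0, 0, 0]]]}}

```text
time: 3.05
ee_pos: [0.5477, -0.166, 0.076]
ee_rot: [0.27, 0.963, -0.0, 0.001]
ft_force: [0.1, -0.9, 0.1]
gripper_width: 0.005
```

```bash
python3 - <<'E'
from h import *
o=ctrl.get_obs();p=o['ee_pos'];print(o['time'],p,o['ft_force'])
c,K,X=grab('scene');np.savez('s2.npz',K=K,E=X,c=c)
u,v=proj(K,X,p).astype(int);print(u,v)
cv2.imwrite('pics/s2.png',cv2.resize(c[150:400,300:600],None,fx=2.4,fy=2.4)[:,:,::-1])
E
```

```text
3.05 [ 0.54768175 -0.16597435  0.075994  ] [ 0.13222431 -0.91039119  0.05896897]
472 296
```

View pics/s2.png

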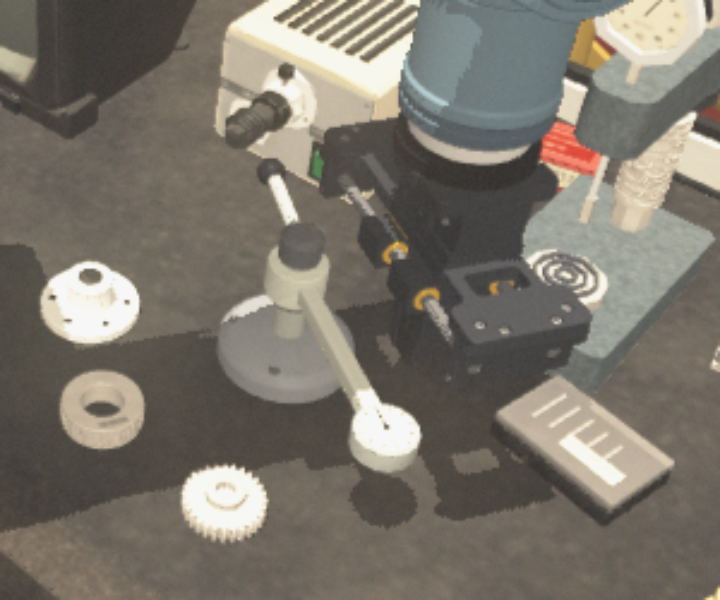

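The scene view shows the finger at the free right side of the bar, clear of everything. I'll lower it slightly and approach.

>>> {"op": "servo_tool", "data": {"rows": [[255, [-0.8, 0.5, -0.5], [0, 0, 0]], [255, [-0.6, 0.4, 0], [0, 0, 0]], [255, [-0.3, 0.2, 0], [0, 0, 0]], [255, [-0.3, 0.2, 0], [0, 0, 0]], [255, [-0.3, 0.2, 0], [0, 0, 0]], [255, [0, 0, 0], [0, 0, 0]]]}}

```text
time: 3.7
ee_pos: [0.5233, -0.1507, 0.0691]
ee_rot: [0.271, 0.963, -0.0, 0.0]
ft_force: [-0.2, -0.3, 0.3]
gripper_width: 0.007
```

>>> {"op": "servo_tool", "data": {"rows": [[255, [-0.49, 0.22, 0], [0, 0, -3.6]], [255, [-0.47, 0.25, 0], [0, 0, -3.6]], [255, [-0.46, 0.28, 0], [0, 0, -3.6]], [255, [-0.44, 0.31, 0], [0, 0, -3.6]], [255, [0, 0, 0], [0, 0, 0]]]}}

```text
time: 4.2
ee_pos: [0.5047, -0.1399, 0.0689]
ee_rot: [0.389, 0.921, 0.0, 0.0]
ft_force: [-0.2, 0.3, -0.4]
gripper_width: 0.004
```

```bash
cat > dial.py <<'E'
from h import *
C=np.array([.555,-.0725])
o=ctrl.get_obs();print(o['time'],o['ee_pos'],o['ft_force'])
for n in('top','scene'):
    c,K,X=grab(n)
    np.savez(n+'_l.npz',K=K,E=X,c=c)
    g=cv2.cvtColor(c,cv2.COLOR_RGB2GRAY)
    best=[]
    for cir in (cv2.HoughCircles(cv2.resize(g,None,fx=3,fy=3),cv2.HOUGH_GRADIENT,1,20,param1=120,param2=14,minRadius=24,maxRadius=45) if n=='top' else None,):
        if cir is None: continue
        for u,v,r in cir[0]:
            p=ray(K,X,u/3,v/3,.082)[:2];R=np.hypot(*(p-C))
            if .12<R<.16 : print(n,(u/3).round(1),(v/3).round(1),(r/3).round(1),p.round(4),R.round(4),(np.degrees(np.arctan2(*(p-C)[::-1]))%360).round(1))
c=np.load('scene_l.npz')['c']; t=np.load('top_l.npz')['c']
a=cv2.resize(c[200:400,320:500],(450,500),interpolation=cv2.INTER_CUBIC)
b=cv2.resize(t[180:300,330:450],(350,350),interpolation=cv2.INTER_CUBIC)
im=np.zeros((500,800,3),np.uint8);im[:,:450]=a;im[:350,450:]=b
import sys
cv2.imwrite('pics/'+sys.argv[1],im[:,:,::-1])
E
python3 dial.py d1.png
```

```text
4.2 [ 0.50466167 -0.139943    0.06890231] [-0.20752459  0.33914063 -0.37819726]
top 350.2 277.5 12.6 [ 0.428  -0.0194] 0.1377 157.3
top 423.2 267.2 10.0 [ 0.4483 -0.1642] 0.1407 220.7
top 316.2 247.2 14.8 [0.4882 0.0479] 0.1377 119.0
```

View pics/d1.png

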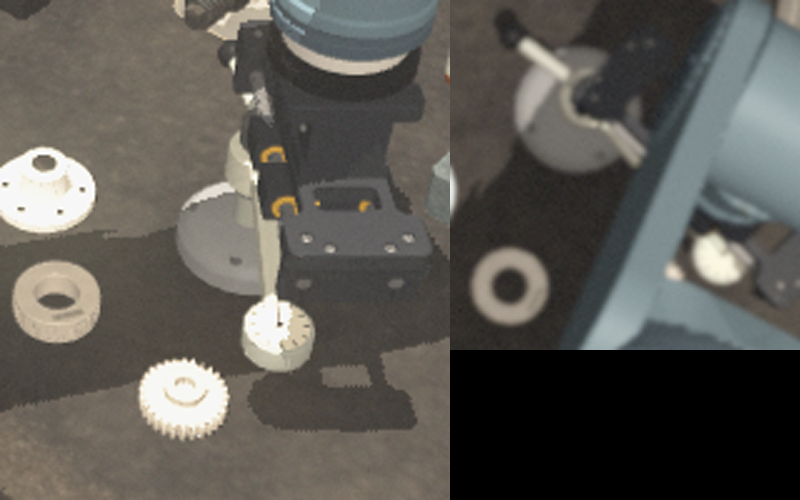

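The dial is seen at scene pixel ~(432,330), and the arm is at about 221°. The gear is at about 202°.

>>> {"op": "servo_tool", "data": {"rows": [[255, [-0.4, 0.32, 0], [0, 0, -3.5]], [255, [-0.38, 0.34, 0], [0, 0, -3.5]], [255, [-0.36, 0.37, 0], [0, 0, -3.5]], [255, [-0.34, 0.38, 0], [0, 0, -3.5]], [255, [0, 0, 0], [0, 0, 0]]]}}

```text
time: 4.8
ee_pos: [0.4898, -0.1258, 0.0687]
ee_rot: [0.498, 0.867, 0.0, -0.0]
ft_force: [-1.2, -0.4, -0.2]
gripper_width: 0.008
```

```bash
sed -i 's/c=np.load(.scene_l/d=np.load("scene.npz");K,X=d["K"],d["E"]\nprint("expected scene px of dial at angles",{a:proj(K,X,[C[0]+.14*np.cos(np.radians(a)),C[1]+.14*np.sin(np.radians(a)),.082]).round(1).tolist() for a in(198,202,206,210,214,221)})\n&/' dial.py; python3 dial.py d2.png
```

```text
4.8 [ 0.48978435 -0.12581985  0.06869883] [-1.2104086  -0.37171504 -0.22988726]
top 350.8 277.8 12.9 [ 0.4273 -0.0207] 0.1378 157.9
top 316.5 247.2 14.8 [0.4882 0.0472] 0.1371 119.2
top 310.2 241.5 11.3 [0.4995 0.0598] 0.1435 112.8
expected scene px of dial at angles {198: [391.7, 323.2], 202: [398.5, 325.4], 206: [405.5, 327.3], 210: [412.7, 328.8], 214: [420.0, 329.9], 221: [432.7, 331.0]}
```

View pics/d2.png

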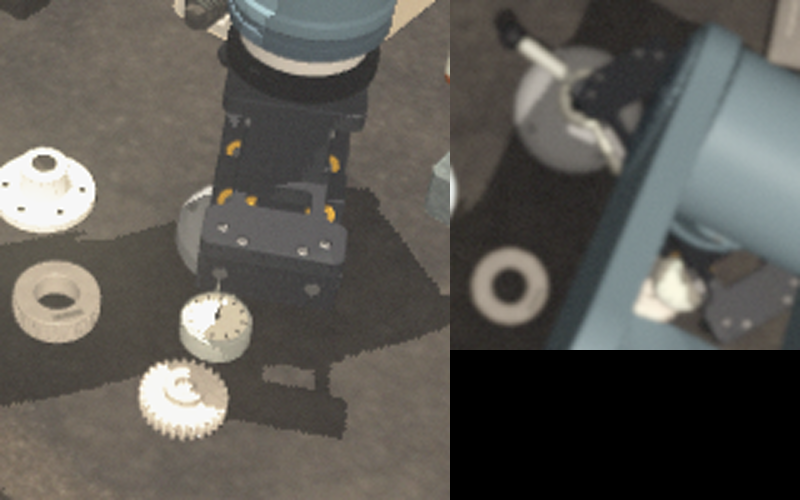

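The dial top is at scene pixel (406,328), which puts the arm at about 206.6°. About 4.5° remain.

>>> {"op": "servo_tool", "data": {"rows": [[255, [-0.2, 0.25, 0], [0, 0, -2.2]], [255, [-0.2, 0.27, 0], [0, 0, -2.3]], [255, [0, 0, 0], [0, 0, 0]], [255, [0.3, -0.7, 0], [0, 0, 0]], [255, [0.5, -1.5, 0], [0, 0, 0]], [255, [1, -2.5, 0], [0, 0, 0]], [255, [1.5, -3.5, 3], [0, 0, 0]], [255, [1.5, -3.5, 3], [0, 0, 0]]]}}

```text
time: 5.7
ee_pos: [0.5335, -0.2395, 0.1284]
ee_rot: [0.532, 0.847, 0.0, -0.001]
ft_force: [0.9, -0.0, 0.1]
gripper_width: 0.006
```

```bash
python3 dial.py d3.png
```

```text
5.7 [ 0.5335113  -0.23946676  0.12844534] [ 0.94176428 -0.01549803  0.1030636 ]
top 350.2 278.2 13.1 [ 0.4267 -0.0194] 0.1389 157.5
top 317.2 245.5 14.8 [0.4915 0.0459] 0.1343 118.2
top 309.5 241.2 10.5 [0.5002 0.0611] 0.1444 112.3
expected scene px of dial at angles {198: [391.7, 323.2], 202: [398.5, 325.4], 206: [405.5, 327.3], 210: [412.7, 328.8], 214: [420.0, 329.9], 221: [432.7, 331.0]}
```

View pics/d3.png

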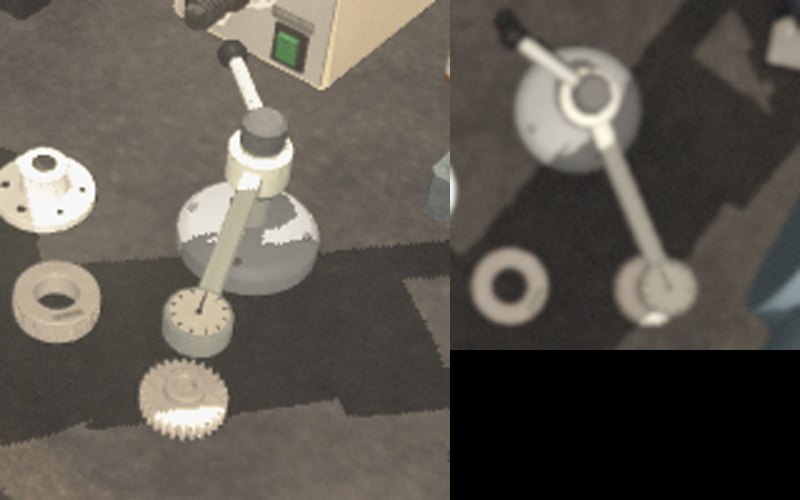

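```bash
python3 - <<'E'
from h import *
C=np.array([.555,-.0725])
a=lambda p:(p[:2].round(4),(np.degrees(np.arctan2(*(p[:2]-C)[::-1]))%360).round(1))
d=np.load('top_l.npz');K,X,c=d['K'],d['E'],d['c']
print('top dial',a(ray(K,X,404.8,278.4,.082)),'gear',a(ray(K,X,398.4,279,.012)))
h=c[265:295,385:425];g=cv2.cvtColor(h,cv2.COLOR_RGB2GRAY)
r=cv2.HoughCircles(cv2.GaussianBlur(cv2.resize(g,None,fx=4,fy=4,interpolation=cv2.INTER_CUBIC),(5,5),1),cv2.HOUGH_GRADIENT,1,8,param1=60,param2=12,minRadius=34,maxRadius=54)
if r is not None:
  for u,v,q in r[0][:4]:print(u/4+385,v/4+265,q/4,a(ray(K,X,u/4+385,v/4+265,.082)))
d=np.load('scene_l.npz');K,X=d['K'],d['E']
print('scene dial',a(ray(K,X,399.2,326.4,.082)),'gear top',a(ray(K,X,320+183*.4,200+380*.4,.02)),'gear mid',a(ray(K,X,320+183.5*.4,200+397*.4,.008)))
E
```

```text
top dial (array([ 0.4261, -0.1276]), np.float64(203.1)) gear (array([ 0.4239, -0.126 ]), np.float64(202.2))
398.375 279.375 11.975 (array([ 0.4242, -0.1149]), np.float64(197.9))
404.875 278.875 9.425 (array([ 0.4251, -0.1277]), np.float64(203.0))
398.375 281.375 10.25 (array([ 0.4202, -0.1148]), np.float64(197.4))
395.875 280.125 9.625 (array([ 0.4227, -0.1099]), np.float64(195.8))
scene dial (array([ 0.4244, -0.1267]), np.float64(202.5)) gear top (array([ 0.4266, -0.1211]), np.float64(200.7)) gear mid (array([ 0.4252, -0.1238]), np.float64(201.5))
```

The views agree that the arm is about 1° short (2–3 mm). I'll give it one more small nudge.

>>> {"op": "servo_tool", "data": {"rows": [[255, [-1.5, 3.5, -3], [0, 0, 0]], [255, [-1.5, 3.5, -3], [0, 0, 0]], [255, [-1, 2.5, 0], [0, 0, 0]], [255, [-0.2, 0.7, 0], [0, 0, 0]], [255, [0, 0, 0], [0, 0, 0]], [255, [0, 0, 0], [0, 0, 0]]]}}

```text
time: 6.4
ee_pos: [0.4931, -0.1372, 0.0695]
ee_rot: [0.532, 0.847, -0.0, 0.001]
ft_force: [0.0, 0.4, 0.4]
gripper_width: 0.006
```

>>> {"op": "servo_tool", "data": {"rows": [[255, [-0.5, 1.1, 0], [0, 0, -1]], [255, [-0.16, 0.37, 0], [0, 0, 0]], [255, [-0.1, 0.3, 0], [0, 0, 0]], [255, [0, 0, 0], [0, 0, 0]], [255, [0, 0, 0], [0, 0, 0]]]}}

```text
time: 6.9
ee_pos: [0.4848, -0.1188, 0.0691]
ee_rot: [0.54, 0.842, -0.0, 0.001]
ft_force: [-0.9, -1.9, 0.9]
gripper_width: 0.006
```

>>> {"op": "servo_tool", "data": {"rows": [[255, [0.3, -0.7, 0], [0, 0, 0]], [255, [0.5, -1.5, 0], [0, 0, 0]], [255, [1, -2.5, 0], [0, 0, 0]], [255, [1.5, -3.5, 3], [0, 0, 0]], [255, [1.5, -3.5, 4], [0, 0, 0]], [255, [0, 0, 4], [0, 0, 0]], [255, [0, 0, 0], [0, 0, 0]]]}}

```text
time: 7.6
ee_pos: [0.5343, -0.2362, 0.1812]
ee_rot: [0.54, 0.842, -0.0, 0.005]
ft_force: [0.1, -0.7, 0.3]
gripper_width: 0.005
```

```bash
python3 dial.py d4.png
```

```text
7.6 [ 0.5342777  -0.23617483  0.18119927] [ 0.08946886 -0.7433759   0.30318642]
top 350.5 278.5 13.4 [ 0.426  -0.0201] 0.1393 157.9
top 312.8 247.5 14.4 [0.4876 0.0545] 0.1438 118.0
top 398.5 278.2 12.8 [ 0.4265 -0.1151] 0.1353 198.4
expected scene px of dial at angles {198: [391.7, 323.2], 202: [398.5, 325.4], 206: [405.5, 327.3], 210: [412.7, 328.8], 214: [420.0, 329.9], 221: [432.7, 331.0]}
```

View pics/d4.png

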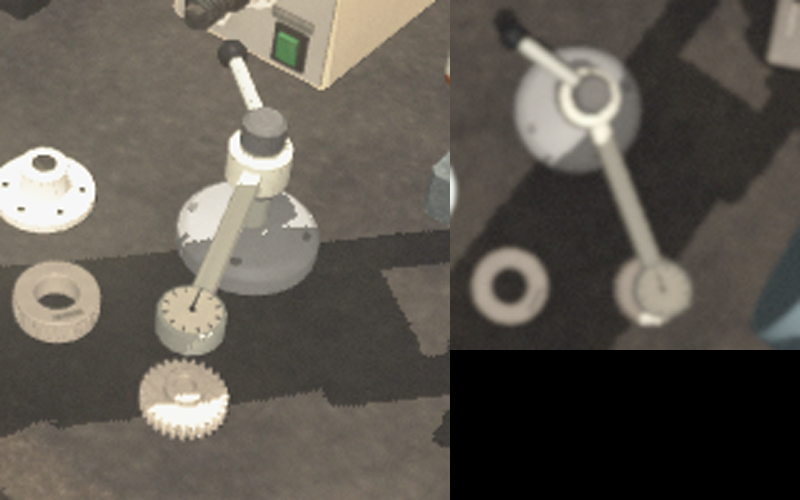

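The dial is at scene ~(396,325) and top ~(403,279). That puts the arm within about 0.5° (1 mm) of the gear's angle in both views. Next is the lever, so I'll check the knob and the nearby box nose first.

```bash
python3 - <<'E'
from h import *
t=np.load('top_l.npz');s=np.load('scene.npz')
def tri(a,b):
    A=[];B=[]
    M=np.zeros((3,3));v=np.zeros(3)
    for d,(p) in((t,a),(s,b)):
        r=d['E'][:3,:3]@np.linalg.solve(d['K'],[*p,1.]);r/=np.linalg.norm(r);Q=np.eye(3)-np.outer(r,r);M+=Q;v+=Q@d['E'][:3,3]
    return np.linalg.solve(M,v).round(4)
print('nose tip',tri((318,170),(399,205)),'box front right top',tri((353,133),(454,171)))
k=ray(t['K'],t['E'],349.9,188.6,.1075);print('knob top',k,np.degrees(np.arctan2(k[1]+.0725,k[0]-.555)))
k=ray(s['K'],s['E'],413,221,.1075);print('knob scene',k,np.degrees(np.arctan2(k[1]+.0725,k[0]-.555)))
print(ctrl.get_obs()['joints'])
E
```

```text
nose tip [0.6424 0.0442 0.0844] box front right top [ 0.6962 -0.0205  0.1579]
knob top [ 0.60113117 -0.01808533  0.1075    ] 49.70969170323688
knob scene [ 0.5972203  -0.01684573  0.1075    ] 52.81540857153133
[-6.17952163e-01  2.53691667e-01  1.65332491e+00  6.39041860e-05
  1.23261403e+00 -1.04832302e+00]
```

>>> {"op": "servo_tool", "data": {"rows": [[255, [0.4, 4, 1], [0, 0, 4]], [255, [0.4, 4, 1], [0, 0, 4]], [255, [0.4, 4, 0], [0, 0, 4]], [255, [0.4, 4, 0], [0, 0, 4]], [255, [0.4, 4, 0], [0, 0, 4]], [255, [0.4, 3, 0], [0, 0, 4]], [255, [0, 0, 0], [0, 0, 0]], [255, [0, 0, 0], [0, 0, 0]]]}}

```text
time: 8.5
ee_pos: [0.5539, -0.0013, 0.1933]
ee_rot: [0.352, 0.936, -0.0, -0.001]
ft_force: [-0.0, -0.5, -0.1]
gripper_width: 0.006
```

The box top is at 158 mm with its front at x≈0.70, so I'll keep the gripper's long side along world y (turning +41°) to stay clear of it. Then I'll descend behind the lever.

>>> {"op": "servo_tool", "data": {"rows": [[255, [0, 0.5, 0], [0, 0, 8.2]], [255, [0, 0.5, 0], [0, 0, 8.2]], [255, [0, 0, -1], [0, 0, 8.2]], [255, [0, 0, -3], [0, 0, 8.2]], [255, [0, 0, -3], [0, 0, 8.2]], [255, [0, 0, -2.5], [0, 0, 0]], [255, [0, 0, 0], [0, 0, 0]], [255, [0, 0, 0], [0, 0, 0]]]}}

```text
time: 9.3
ee_pos: [0.5544, 0.0072, 0.0996]
ee_rot: [0.004, 1.0, 0.0, -0.001]
ft_force: [-0.4, 0.4, -0.6]
gripper_width: 0.006
```

```bash
python3 dial.py d5.png; python3 - <<'E'
import numpy as np,cv2
c=np.load('scene_l.npz')['c'];cv2.imwrite('pics/d5.png',cv2.resize(c[130:370,340:560],None,fx=2.5,fy=2.5)[:,:,::-1])
E
```

```text
9.3 [0.55438309 0.00717994 0.09957588] [-0.36110071  0.35151512 -0.59913615]
top 403.2 279.5 9.8 [ 0.4239 -0.1243] 0.141 201.6
top 316.2 243.8 14.8 [0.4948 0.0479] 0.1346 116.6
expected scene px of dial at angles {198: [391.7, 323.2], 202: [398.5, 325.4], 206: [405.5, 327.3], 210: [412.7, 328.8], 214: [420.0, 329.9], 221: [432.7, 331.0]}
```

View pics/d5.png

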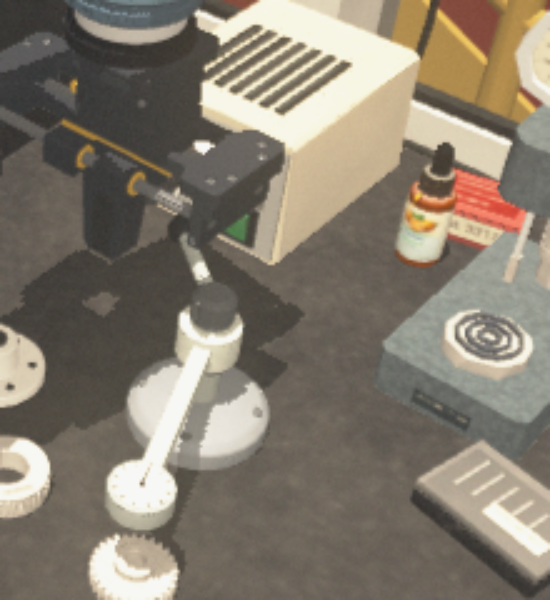

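The finger is left of the lever with clearance, and the top view now puts the dial at 201.6°. I'll start the lever push.

>>> {"op": "servo_tool", "data": {"rows": [[255, [0.6, -0.7, -0.3], [0, 0, 0]], [255, [0.5, -0.7, 0], [0, 0, 0]], [255, [0.5, -0.6, 0], [0, 0, 0]], [255, [0.4, -0.35, 0], [0, 0, 0]], [255, [0.4, -0.35, 0], [0, 0, 0]], [255, [0.3, -0.3, 0], [0, 0, 0]], [255, [0, 0, 0], [0, 0, 0]]]}}

```text
time: 10.1
ee_pos: [0.5822, -0.022, 0.0969]
ee_rot: [0.003, 1.0, -0.0, 0.0]
ft_force: [-0.2, 1.2, 0.4]
gripper_width: 0.004
```

>>> {"op": "servo_tool", "data": {"rows": [[255, [0.25, -0.42, 0], [0, 0, 0]], [255, [0.25, -0.42, 0], [0, 0, 0]], [255, [0.25, -0.42, 0], [0, 0, 0]], [255, [0.35, -0.47, 0], [0, 0, 0]], [255, [0.35, -0.47, 0], [0, 0, 0]], [255, [0.35, -0.47, 0], [0, 0, 0]], [255, [0, 0, 0], [0, 0, 0]]]}}

```text
time: 10.8
ee_pos: [0.6004, -0.0495, 0.0969]
ee_rot: [0.003, 1.0, -0.0, 0.0]
ft_force: [-0.5, -0.0, -1.0]
gripper_width: 0.0
```

>>> {"op": "servo_tool", "data": {"rows": [[255, [0.3, -0.4, 0], [0, 0, 0]], [255, [0.3, -0.4, 0], [0, 0, 0]], [255, [0.2, -0.3, 0], [0, 0, 0]], [255, [0, 0, 0], [0, 0, 0]]]}}

```text
time: 11.2
ee_pos: [0.6077, -0.0598, 0.0967]
ee_rot: [0.003, 1.0, -0.0, -0.0]
ft_force: [-2.0, 0.9, 1.0]
gripper_width: 0.008
```

>>> {"op": "servo_tool", "data": {"rows": [[255, [0, -0.2, 0], [0, 0, 0]], [255, [0, -0.2, 0], [0, 0, 0]], [255, [0, 0, 0], [0, 0, 0]]]}}

```text
time: 11.5
ee_pos: [0.6082, -0.0636, 0.0971]
ee_rot: [0.003, 1.0, -0.0, 0.0]
ft_force: [-0.8, 2.3, -0.4]
gripper_width: 0.005
```

```bash
python3 dial.py d6.png; python3 - <<'E'
import numpy as np,cv2
c=np.load('scene_l.npz')['c'];a=c[130:370,340:560];a=cv2.resize(a,(440,480))
t=np.load('top_l.npz')['c'][160:300,330:440];t=cv2.resize(t,(360,458),interpolation=cv2.INTER_CUBIC)
im=np.zeros((480,800,3),np.uint8);im[:,:440]=a;im[:458,440:]=t
cv2.imwrite('pics/d6.png',im[:,:,::-1])
E
```

```text
11.5 [ 0.60815233 -0.06358285  0.09708134] [-0.83729724  2.32605826 -0.40373761]
top 311.2 246.2 13.7 [0.4902 0.0578] 0.1455 116.4
expected scene px of dial at angles {198: [391.7, 323.2], 202: [398.5, 325.4], 206: [405.5, 327.3], 210: [412.7, 328.8], 214: [420.0, 329.9], 221: [432.7, 331.0]}
```

View pics/d6.png

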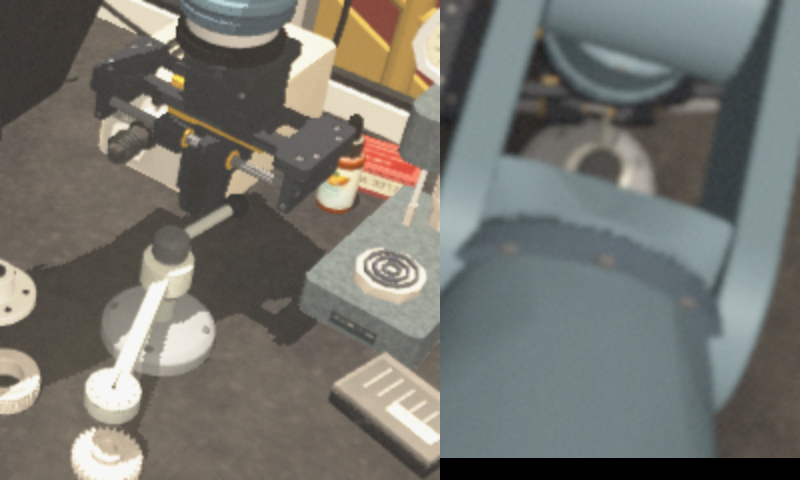

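The lever is well round: the knob is at about scene (459,232), and the dial hasn't moved (~(397,324)). I'll push on to the stop.

>>> {"op": "servo_tool", "data": {"rows": [[255, [0, -0.2, 0], [0, 0, 0]], [255, [0, -0.2, 0], [0, 0, 0]], [255, [0, 0, 0], [0, 0, 0]]]}}

```text
time: 11.9
ee_pos: [0.6078, -0.067, 0.097]
ee_rot: [0.003, 1.0, 0.001, 0.0]
ft_force: [-1.2, 4.2, -0.0]
gripper_width: 0.001
```

```bash
cat > knob.py <<'E'
from h import *
c,K,X=grab('scene')
g=cv2.cvtColor(c,cv2.COLOR_RGB2GRAY)
for a in(0,-5,-10,-16):print(a,proj(K,X,[.555+.066*np.cos(np.radians(a)),-.0725+.066*np.sin(np.radians(a)),.1075]).round(1))
k=ray(K,X,459.5,232.5,.1075);print('seen before',np.degrees(np.arctan2(k[1]+.0725,k[0]-.555)),np.hypot(k[1]+.0725,k[0]-.555))
m=(g[215:270,440:490]<55).astype(np.uint8)
n,l,s,ce=cv2.connectedComponentsWithStats(m)
for i in range(1,n):
    if s[i][4]>40:print(s[i],(ce[i]+[440,215]).round(1))
E
python3 knob.py
```

```text
0 [450.6 229.3]
-5 [453.6 231. ]
-10 [456.4 232.8]
-16 [459.5 235.1]
seen before -11.914406793942828 0.07053376984125623
```

>>> {"op": "servo_tool", "data": {"rows": [[255, [0, -0.2, 0], [0, 0, 0]], [255, [0, 0, 0], [0, 0, 0]], [255, [0, 0, 0], [0, 0, 0]]]}}

```text
time: 12.25
ee_pos: [0.6077, -0.0674, 0.097]
ee_rot: [0.003, 1.0, 0.002, -0.0]
ft_force: [-1.3, 10.7, 1.3]
gripper_width: 0.006
```

>>> {"op": "servo_tool", "data": {"rows": [[255, [0, -0.2, 0], [0, 0, 0]], [255, [0, 0, 0], [0, 0, 0]], [255, [0, 0, 0], [0, 0, 0]]]}}

```text
time: 12.55
ee_pos: [0.6077, -0.0677, 0.097]
ee_rot: [0.002, 1.0, 0.003, -0.0]
ft_force: [-0.5, 16.9, 2.7]
gripper_width: 0.006
```

>>> {"op": "servo_tool", "data": {"rows": [[255, [0, -0.2, 0], [0, 0, 0]], [255, [0, 0, 0], [0, 0, 0]], [255, [0, 0, 0], [0, 0, 0]]]}}

```text
time: 12.85
ee_pos: [0.6076, -0.068, 0.0969]
ee_rot: [0.002, 1.0, 0.004, -0.0]
ft_force: [-0.7, 22.5, 4.4]
gripper_width: 0.003
```

The force climbs with no motion, so the lever is at its stop. I'll retreat and check.

>>> {"op": "servo_tool", "data": {"rows": [[255, [0, 0.6, 0], [0, 0, 0]], [255, [-0.3, 1.2, 0], [0, 0, 0]], [255, [-0.3, 1.5, 0], [0, 0, 0]], [255, [0, 0, 3], [0, 0, 0]], [255, [0, 0, 4], [0, 0, 0]], [255, [0, 4, 4], [0, 0, 0]], [255, [-1, 4.5, 1], [0, 0, 0]], [255, [-1, 4.5, 0], [0, 0, 0]]]}}

```text
time: 13.65
ee_pos: [0.583, 0.0859, 0.2156]
ee_rot: [0.003, 1.0, -0.0, 0.003]
ft_force: [0.6, 0.4, -0.3]
gripper_width: 0.008
```

>>> {"op": "servo_tool", "data": {"rows": [[255, [-1.5, 4.5, 0], [0, 0, 0]], [255, [-1.5, 4.5, 0], [0, 0, 0]], [255, [-1.5, 4.5, 0], [0, 0, 0]], [255, [0, 0, 0], [0, 0, 0]], [255, [0, 0, 0], [0, 0, 0]]]}}

```text
time: 14.15
ee_pos: [0.5362, 0.221, 0.2125]
ee_rot: [0.001, 1.0, -0.0, 0.0]
ft_force: [0.4, -0.9, 0.4]
gripper_width: 0.008
```

```bash
python3 dial.py d7.png; python3 knob.py; python3 - <<'E'
import numpy as np,cv2
c=np.load('scene_l.npz')['c'];a=c[200:400,320:500];a=cv2.resize(a,(450,500),interpolation=cv2.INTER_CUBIC)
t=np.load('top_l.npz')['c'][160:300,330:440];t=cv2.resize(t,(350,445),interpolation=cv2.INTER_CUBIC)
im=np.zeros((500,800,3),np.uint8);im[:,:450]=a;im[:445,450:]=t
cv2.imwrite('pics/d7.png',im[:,:,::-1])
E
```

```text
14.15 [0.53620339 0.22099407 0.21245016] [ 0.37532982 -0.94885908  0.4286808 ]
top 350.5 278.5 13.4 [ 0.426  -0.0201] 0.1393 157.9
top 400.2 278.5 12.6 [ 0.4259 -0.1184] 0.137 199.6
top 314.5 247.8 14.8 [0.4869 0.0512] 0.1412 118.8
top 309.2 240.8 9.9 [0.5008 0.0618] 0.1448 112.0
expected scene px of dial at angles {198: [391.7, 323.2], 202: [398.5, 325.4], 206: [405.5, 327.3], 210: [412.7, 328.8], 214: [420.0, 329.9], 221: [432.7, 331.0]}
0 [450.6 229.3]
-5 [453.6 231. ]
-10 [456.4 232.8]
-16 [459.5 235.1]
seen before -11.914406793942828 0.07053376984125623
```

View pics/d7.png

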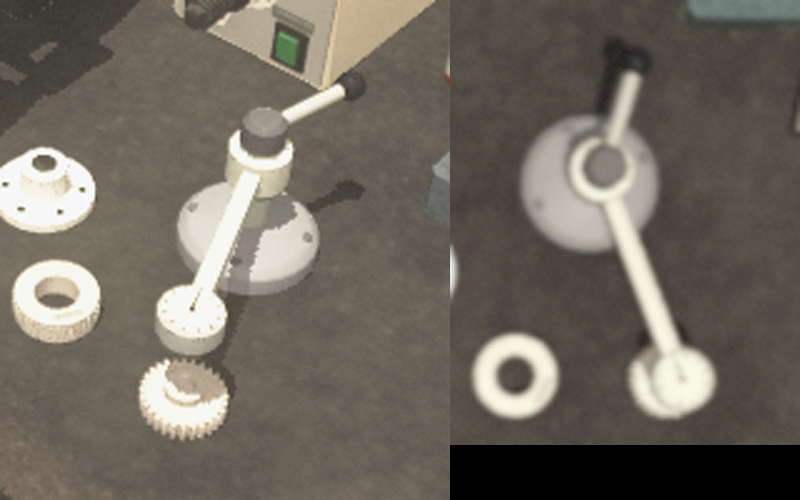

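The knob is at scene (460,234), which matches the expected stop direction of −16°. The dial is unchanged at (396,325), and the parts stand where they were. Handing in.

```bash
python3 -c "
from bench import ctrl
print(ctrl.close_job())"
```

```text
the job is handed in; nothing more can be done
None
```

The indicator arm now hangs over the gear, and the clamp lever is turned clockwise to its stop. The job took about 14 s of the 51 s allowed. I handed it in with the robot well clear; it reports no verdict.

- **Arm:** I turned it clockwise with light fingertip pushes. A first stop was about 1° short, so I gave it one more small nudge. The plunger is now within about 0.5° of the gear's direction, roughly 1–2 mm at its tip. The two camera views differ from each other by about 1°, so that is the limit of this check.
- **Lever:** I pushed it until the force rose from 4 to 22 N with almost no further motion. The knob then lay at about −16° from world x, which is where the 1.3 rad stop should be.
- **After clamping:** the dial had not moved in the camera views. The gear, ring and flange look where they stood. I did not check the loupe again at the end, but the finger never worked near it.
- **Failed check:** the automatic circle search did not reliably pick out the dial in the last top view, where it mixed dial and gear. The final arm angle therefore rests on reading the pictures by eye. An earlier circle fit, taken before the lever push, gave 201.6° against about 201.2–202.2° for the gear.

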